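# Free the flow-meter enclosure's door from its safety hook

## Task

Open the door of the clear flow-meter enclosure: draw it out until the safety hook catches and holds it ajar, press the sprung hook down through the gap behind the door's top edge and, keeping it down, draw the door past the keeper; then swing the door wide open, about square to the front, and leave it there. The hook is light plastic: press it only a little harder than its spring needs, do not yank the door against it, and leave the brick, the crucible and the jar alone.

Things in the scene. Friction and masses are not known exactly. Their poses are not given: they have to be found in the camera images.
- door (a joint): door angle, rad: 0 shut, grows as the free edge swings out to the robot, 1.75 at its end stop. Stays where left (hinge friction about 0.2 N m). With the hook up, the hook stops it at about 0.20; the gap behind its top edge is then about 41 mm wide at the hook. With the hook held down, its nose is wholly past the keeper from about 0.31 on. The door is 300 wide, 24 mm thick
- enclosure: flow-meter enclosure: aluminium bars, clear panels, 300 wide (y), 240 deep (x), nominally 260 mm high, front to the robot, on four levelling feet screwed out differently each time, so case, door and hook stand up to 10 mm higher or lower than nominal. This is NOT measured. Origin: on the table under the middle of the front bars; x into the enclosure, y to the hinge side, z up
- hinge (a point): point on the door's upright hinge axis (robot's left) at the nominal height of the top of case and door, 260 mm above the table (the true top is up to 10 mm off, see enclosure). The door's inner face always contains this axis. Axes as the enclosure
- handle_shut (a point): where the top end of the door's upright bar handle is with the door shut, at nominal height: 15 mm below the door's top, 275 mm from the hinge axis along the door, 59 mm outward of its inner face; turns about the hinge with the door. Round steel bar, 12 mm thick, 110 mm long, 35 mm off the door, on two 9 mm studs, the upper 35 mm below the top end
- ridge_shut (a point): where the top of the hook's thumb ridge is with the door shut, at nominal height: 28 mm below the door's top edge, 200 mm from the hinge axis along the door, 17 mm inward of its inner face; turns about the hinge with the door. Its true height is up to 10 mm off (see enclosure) and has to be felt. The rounded ridge is 28 mm long along the door and the highest part in the gap
- firebrick: bystander: loose half firebrick 115 x 114 x 65 mm; origin at the centre of its underside
- crucible: bystander: white ceramic crucible 64 mm across, 62 mm high; origin at the centre of its underside
- jar: bystander: amber glass jar 68 mm across, 100 mm high; origin at the centre of its underside
- hook_pin_shut (a point): where the hook's pivot pin is with the door shut, at nominal height: under the door's top rail, 10 mm outward of its inner face, 22 mm below its top. The white plastic hook reaches 60 mm inward; its nose catches behind a tab under the case's front bar. Spring at the ridge: 5 N at first, 1.2 N more per mm; nose clears 4.6 mm down, hard stop at 8.1 mm. Breaks if pressed over 20 N or pulled over 40 N

How it is judged:
On the way, in this order (a step that is already met when the one before it is completed fails the run):
1. the door is drawn ajar, held by the hook (value of joint door between 0.15 and 0.26 rad), for 0.2 s.
2. the hook has been drawn past the keeper and the door is free (value of joint door above 0.34 rad), for 0.1 s.
At the end, for the whole second after the job is handed in: the door stands open at 1.25 rad (72 degrees) or more and at rest (value of joint door above 1.25 rad and velocity of joint door between -0.05 and 0.05 rad/s); the robot touches nothing.
It fails at once if the hook is pressed with more than 20 N (contact force between any of hook_c0, hook_c1, hook_c2, hook_c3, hook_c4, hook_c5, hook_c6 and the fingers above 20 N or contact force between any of hook_c0, hook_c1, hook_c2, hook_c3, hook_c4, hook_c5, hook_c6 and the arm above 20 N).
It fails at once if the hook is pulled against the keeper with more than 40 N (contact force between any of hook_c0, hook_c1 and keeper_tab_c0 above 40 N).
It fails at once if the firebrick, the crucible or the jar is moved more than 30 mm (distance of any of firebrick, crucible, jar from where it was at the start of the episode above 0.03 m).
It also fails if it takes over 64 s, if anything falls off the work surface, if the arm or the gripper's body presses on something with over 40 N, if the wrist force passes 120 N, or if a joint passes its speed limit or range.

## Robot

A 7-joint arm with a two-finger parallel gripper is mounted at the origin on the work surface. World frame = base frame: x ahead of the robot, y to its left, z up, the work surface at z = 0. Lengths are in m, angles in rad, forces in N, time in s.
With the tool pointing down it reaches from about 0.425 to 0.875 m from the base axis. Payload 8.4 kg.
Tool frame: the origin (TCP) lies at the very end of the fingers, on their centre line; the grasp point (between the pads) lies 19 mm behind it; x points along the fingers, y is the direction in which the jaws open and shut, and the axes are right-handed (so a half turn about x gives the same grasp; the last joint's range is limited). The gripper opens to 85 mm and grips with 20 to 120 N. Pads are 22 mm wide; open, the fingers measure 114 mm over their backs; the gripper's body (76 mm by 85 mm) begins 54 mm behind the grasp point. The pads swing forward as they close: fully open they stand 13 mm farther back than shut.
Start: joints at [-1.26, 0.333, 0.04, 1.465, -0.013, 1.343, -0.059], TCP at [0.259, 0.596, 0.231] pointing down, gripper open.
Joint ranges: [-2.58, 2.58], [-0.38, 2.09], [-1.3, 1.39], [0.25, 2.4], [-1.5, 4.64], [0.08, 2.09], [-2.65, 2.65]. Speed limits (rad/s): [2.22, 2.22, 2.79, 2.79, 3.14, 3.14, 3.14].

## Interface

Orientations are given as a rotation vector (axis times angle).
In Python, from rig import * gives the robot as it stands. The module is installed in compiled form; this text tells all that it offers.
- The arm moves only by the tool carry_out, never from a script. Its argument "rows" is text: rows parted by semicolons, each of 5 numbers parted by spaces: the shift along the tool's x, y, z in mm, then the turn about the tool's x in rad, then the finger opening in mm, from 0 to 85.4. In form: tx ty tz yaw gripper; .... A call has 1 to 10 rows; each row is the pose to reach, as a shift and turn from the pose commanded when the call began, along the tool's axes at that moment; what a row does not reach only later rows make up. A row lasts 1/8 s, in which the tool goes at most 62.5 mm and 10.7 degrees, less where a joint would pass 70% of its speed; a pose out of reach is approached as far as the arm can. A call with a gripper value outside its range is refused whole. The fingers move at their own pace and stop on an object; the grip force is fixed at half the most. Time passes only in rows, so rows that repeat a pose let the fingers close. It gives the time, the measured TCP pose, the force and the opening at its end, in the units of the state.
- observe(): the state, without advancing time (a new reading comes with each control period).
- read_camera(name): name is "scene" or "top" or "wrist"; returns the picture (400x640x3 uint8, blue, green, red); there is no depth.
- camera_params(name): a dict with "mtx" (3x3 intrinsics, pixels), "T" (4x4, takes a point from camera to world coordinates); the wrist camera has in their place "T_tool_cam" (4x4, takes a point from camera to tool coordinates, whose origin is the TCP and whose axes are the tool frame's). Camera axes: x right, y up, looking along -z (the intrinsics and any distortion apply to the point x, -y, -z); pixel columns grow to the right and rows downward; lengths in m; the calibration is good to about 2 mm. A picture is of the moment at which its call begins: read the wrist's pose just before it. camera_params takes no time and is no camera call.
- close_job(): hands the job in, once; it reports no verdict.
The state is a dict: "t": time; "qpos": joint angles; "dq": joint speeds; "tau": joint torques, N m; "eef_pos": TCP position; "tool_rot": TCP orientation; "force": force on the tool from outside, world axes, zero at the start; "wrist_torque": the same for the moment, N m; "width": opening from 0.0 (shut) to 1.0 (fully open).
Only numpy, scipy, OpenCV 4.12 (cv2) and the standard library are available. Lean on these libraries where they do the work, as an engineer would, in place of code of your own. Each camera call takes 0.05 s, during which the arm holds its last target.

## Working session

There is one attempt and no reset: what is moved stays moved. The work goes in short steps, Python scripts to look and compute and a tool call to move; the robot and the scene stay as the last step left them, time stands still between calls to the robot, and variables do not carry over. Pictures are saved under pics/ and viewed, and the job is handed in when it is done.

Besides the shell and the picture viewer there is one more tool, called after "Call:" in YAML: its name, and indented under it one key for each argument. carry_out: Moves the arm, as the interface text tells. Its arguments: {"type":"object","properties":{"rows":{"type":"string"}},"required":["rows"]}

```bash
mkdir -p pics; python3 - <<'E'
from rig import *
import cv2,numpy as np
s=observe();print(s)
for n in("scene","top","wrist"):
    cv2.imwrite(f"pics/{n}0.png",read_camera(n)); print(n,camera_params(n))
E
```

```text
{'t': 0.0, 'qpos': array([-1.2601958 ,  0.33387393,  0.0398953 ,  1.46630388, -0.01339668,
        1.34334247, -0.05847604]), 'dq': array([-0.00245589,  0.00103807, -0.00047181, -0.00041273,  0.00031681,
        0.00034007, -0.0005709 ]), 'tau': array([ 1.13218088e-03, -6.58545685e+01,  1.36643026e+00, -4.05567849e+01,
        1.68578094e-02,  1.19968652e-02,  1.88287163e-05]), 'eef_pos': array([0.25882495, 0.59571637, 0.23042953]), 'tool_rot': array([ 0.32016756,  1.5470061 , -0.32276975]), 'force': array([0.11915152, 0.68638169, 0.87646367]), 'wrist_torque': array([-0.03022058, -0.0072985 ,  0.07712514]), 'width': 0.9996552490055799}
scene {'mtx': array([[479.23311027,   0.        , 323.8891608 ],
       [  0.        , 479.23311027, 203.73115863],
       [  0.        ,   0.        ,   1.        ]]), 'T': array([[ 0.90003384,  0.30708799, -0.30925078,  0.09597127],
       [-0.4355807 ,  0.65734639, -0.61495136, -0.84556013],
       [ 0.01444071,  0.68818071,  0.7253956 ,  1.22325412],
       [ 0.        ,  0.        ,  0.        ,  1.        ]])}
top {'mtx': array([[406.31723197,   
[... 206 characters left out ...]
0.99969352, -0.01870482, -0.01621741,  0.02601053],
       [-0.01877483,  0.1458419 ,  0.98912974,  1.48384493],
       [ 0.        ,  0.        ,  0.        ,  1.        ]])}
wrist {'mtx': array([[280.05025937,   0.        , 318.21225625],
       [  0.        , 280.05025937, 192.11329372],
       [  0.        ,   0.        ,   1.        ]]), 'T_tool_cam': array([[ 1.93541752e-04,  2.84706865e-01, -9.58614606e-01,
        -1.41597491e-01],
       [ 9.99999008e-01, -1.39240706e-03, -2.11645314e-04,
        -6.45573015e-04],
       [-1.39503862e-03, -9.58613615e-01, -2.84706852e-01,
        -7.33865977e-02],
       [ 0.00000000e+00,  0.00000000e+00,  0.00000000e+00,
         1.00000000e+00]])}
```

View pics/scene0.png

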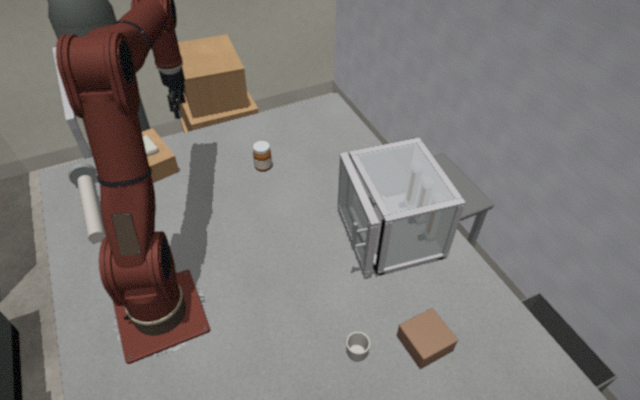

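View pics/top0.png

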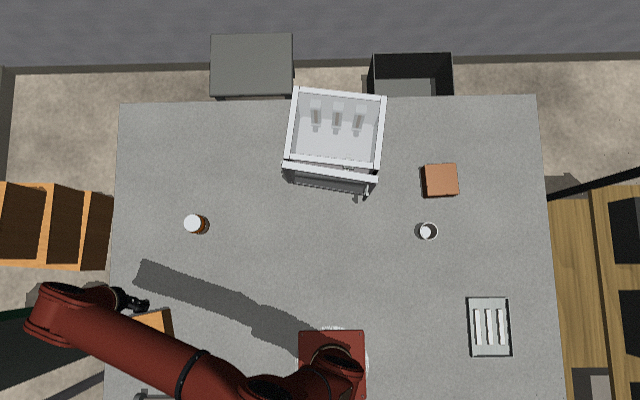

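View pics/wrist0.png

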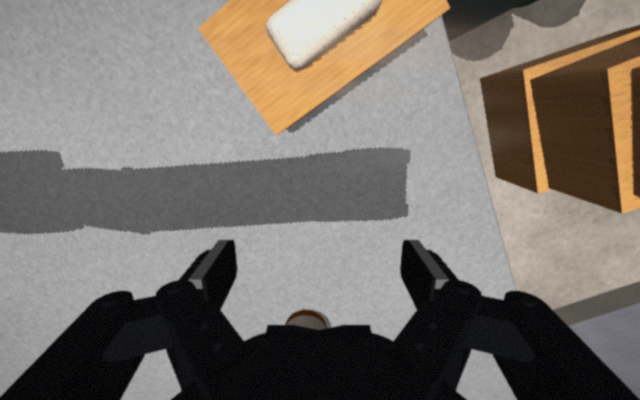

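The scene view shows the enclosure right of centre (door at 340–380, 155–275), with the brick at (427,337), crucible (358,346) and jar (262,155). In the top view the enclosure is at (290–385, 85–195). I'll enlarge that.

```bash
python3 - <<'E'
import cv2
a=cv2.imread("pics/top0.png")[75:205,270:400]
cv2.imwrite("pics/top0c.png",cv2.resize(a,(780,780),interpolation=cv2.INTER_CUBIC)[180:780])
a=cv2.imread("pics/scene0.png")[130:280,325:475]
cv2.imwrite("pics/scene0c.png",cv2.resize(a,(600,600),interpolation=cv2.INTER_CUBIC))
E
```

```text
(no output)
```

View pics/top0c.png

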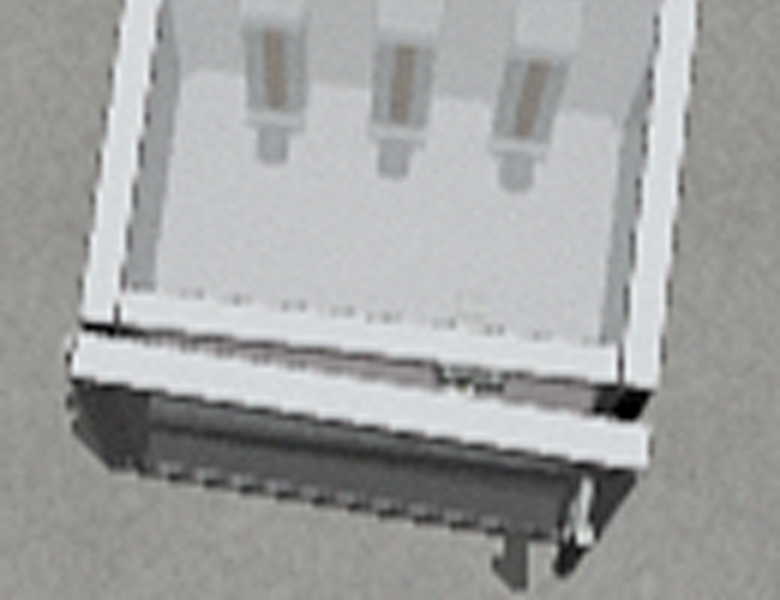

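View pics/scene0c.png

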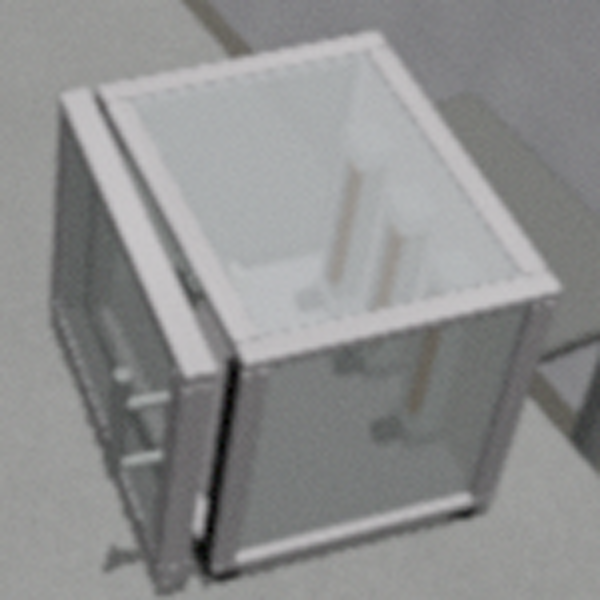

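```bash
cat > h.py <<'E'
import numpy as np,cv2
from rig import *
def proj(n,P):
    c=camera_params(n);T=np.linalg.inv(c["T"]);p=(T[:3,:3]@np.atleast_2d(P).T).T+T[:3,3]
    p=p*[1,-1,-1];q=(c["mtx"]@p.T).T;return q[:,:2]/q[:,2:]
E
cat > fit.py <<'E'
from h import *
from scipy.optimize import least_squares
t=lambda x,y:((x+.5)/6-.5+270,(y+.5)/6-.5+105)
s=lambda x,y:((x+.5)/4-.5+325,(y+.5)/4-.5+130)
case=np.array([[0,.15],[0,-.15],[.24,-.15],[.24,.15]])
door=np.array([[0,0],[0,-.3],[-.024,0],[-.024,-.3]])
topc=[t(85,325),t(655,388),(387,96),(294,87)];topd=[t(78,332),t(650,428),t(70,378),t(648,468)]
scc=[s(100,92),s(243,362),s(560,288),s(378,35)];scd=[s(88,90),s(222,370),s(62,95),s(180,380)]
def R(a):return np.array([[np.cos(a),-np.sin(a)],[np.sin(a),np.cos(a)]])
def model(p):
    x,y,a,h,d,g=p
    C=case@R(a).T+[x,y]
    D=(door@R(-d).T+[-g,.15])@R(a).T+[x,y]   # door swing: free edge (-y) goes to -x
    P=np.c_[np.r_[C,D],np.full(8,h)];return P
def res(p):
    P=model(p);return np.r_[(proj("top",P)-np.r_[topc,topd]).ravel(),(proj("scene",P)-np.r_[scc,scd]).ravel(),(p[5]-.0015)/.001]
if __name__=="__main__":
    r=least_squares(res,[.75,0,0,.26,.1,.0015],loss="soft_l1");print(r.x.round(4));print(r.fun[:-1].reshape(-1,2).round(1).tolist())
E
python3 fit.py
```

```text
[ 0.6504 -0.0068 -0.139   0.2566  0.0547  0.002 ]
[[-0.7, -0.3], [0.6, 0.4], [-0.1, 0.0], [-1.0, -1.2], [0.3, -0.8], [0.7, -0.5], [0.2, -1.1], [-0.2, 0.4], [-2.0, -0.6], [0.0, 1.3], [-0.2, 0.9], [-1.2, -0.5], [0.4, 0.0], [-1.1, 0.7], [-0.5, -0.0], [0.9, -0.2]]
```

```bash
cat >> h.py <<'E'
from scipy.spatial.transform import Rotation as Ro
ENC=dict(x=.6504,y=-.0068,a=-.139,g=.002)
import json,os
if os.path.exists("enc.json"): ENC=json.load(open("enc.json"))
def R2(a):return np.array([[np.cos(a),-np.sin(a)],[np.sin(a),np.cos(a)]])
def doorpt(d,r,out,z):
    "point r from hinge along door, out mm outward of inner face, height z (m)"
    p=R2(-d)@np.array([-out,-r])+[-ENC["g"],.15]
    p=R2(ENC["a"])@p+[ENC["x"],ENC["y"]];return np.array([p[0],p[1],z])
def doordir(d):  # world angle of the direction hinge->free edge
    v=doorpt(d,1,0,0)-doorpt(d,0,0,0);return np.arctan2(v[1],v[0])
def shift(target,jawang=None,base=None):
    s=observe();R=Ro.from_rotvec(s["tool_rot"]).as_matrix()
    p=s["eef_pos"] if base is None else np.array(base)
    t=R.T@(np.array(target)-p)*1000
    yaw=None
    if jawang is not None:
        y=R.T@np.array([np.cos(jawang),np.sin(jawang),0]);yaw=np.arctan2(y[2],y[1])
        yaw=(yaw+np.pi/2)%np.pi-np.pi/2
    return t.round(1),yaw
def st():
    s=observe();print("t %.2f pos %s f %s w %.3f q %s"%(s["t"],s["eef_pos"].round(4),s["force"].round(2),s["width"],s["qpos"].round(2)))
E
python3 - <<'E'
from h import *
s=observe();print(Ro.from_rotvec(s["tool_rot"]).as_matrix().round(3))
h=doorpt(.055,.275,.059,.30);print("handle",h,np.degrees(doordir(.055)))
print(shift(h,doordir(.055)))
print(shift([.44,.1,.31]))
E
```

```text
[[-0.     0.398  0.917]
 [-0.001  0.917 -0.398]
 [-1.    -0.001  0.   ]]
handle [ 0.55829302 -0.11643656  0.3       ] -101.11538122553797
(array([ -68.7, -534.1,  558.4]), np.float64(-0.21576847984624603))
(array([ -78.9, -382.7,  363.7]), None)
```

Call:
carry_out:
  rows: "-60 -40 40 0 85;-90 -80 80 -0.02 85;-100 -120 125 -0.04 85;-100 -160 165 -0.06 85;-100 -200 210 -0.08 85;-100 -240 250 -0.1 85;-100 -280 295 -0.12 85;-100 -320 335 -0.14 85;-100 -360 375 -0.16 85;-100 -400 415 -0.18 85"

```text
t: 1.4
eef_pos: [0.4805, 0.0621, 0.3313]
tool_rot: [0.18, 1.563, -0.18]
force: [0.7, 0.4, -0.7]
width: 0.995
```

```bash
python3 - <<'E'
from h import *
st()
h=doorpt(.055,.275,.059,.33)
print(shift(h,doordir(.055)))
E
```

```text
t 1.40 pos [0.4805 0.0621 0.3313] f [ 0.69  0.43 -0.69] w 0.995 q [-0.76 -0.07  0.51  1.71  0.04  1.5   1.09]
(array([   1.3, -156.2,  116.3]), np.float64(-0.0351051095058299))
```

Call:
carry_out:
  rows: "0 -40 30 -0.01 85;0 -85 60 -0.02 85;0 -125 95 -0.03 85;0 -156 116 -0.035 85;0 -156 116 -0.035 85;0 -156 116 -0.035 85"

```text
t: 2.15
eef_pos: [0.5575, -0.1137, 0.331]
tool_rot: [0.153, 1.566, -0.153]
force: [-0.3, 1.0, -1.1]
width: 0.994
```

```bash
python3 - <<'E'
from h import *
st()
h=doorpt(.055,.275,.059,.33)
print(h,shift(h,doordir(.055)))
s=observe();im=read_camera("wrist");cv2.imwrite("pics/w1.png",im)
cv2.imwrite("pics/top1.png",read_camera("top")[60:220,240:420].repeat(3,0).repeat(3,1))
E
```

```text
t 2.15 pos [ 0.5575 -0.1137  0.331 ] f [-0.28  1.04 -1.14] w 0.994 q [-0.53  0.15  0.75  1.54 -0.1   1.5   1.6 ]
[ 0.55829302 -0.11643656  0.33      ] (array([ 1. , -2.5,  1.3]), np.float64(-0.0005768042599978429))
```

View pics/w1.png

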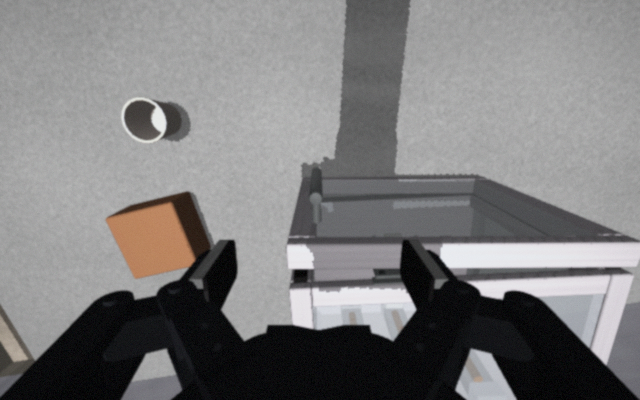

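```bash
cat >> h.py <<'E'
def wproj(P,s):
    c=camera_params("wrist");R=Ro.from_rotvec(s["tool_rot"]).as_matrix()
    Tt=np.eye(4);Tt[:3,:3]=R;Tt[:3,3]=s["eef_pos"];T=np.linalg.inv(Tt@c["T_tool_cam"])
    p=(T[:3,:3]@np.atleast_2d(P).T).T+T[:3,3];p=p*[1,-1,-1];q=(c["mtx"]@p.T).T;return q[:,:2]/q[:,2:]
E
python3 - <<'E'
from h import *
s=observe()
for n,p in dict(handle=doorpt(.055,.275,.059,.242),inner_free=doorpt(.055,.3,0,.257),outer_free=doorpt(.055,.3,.024,.257),inner_h=doorpt(.055,0,0,.257),outer_h=doorpt(.055,0,.024,.257)).items(): print(n,wproj(p,s).round(1))
im=cv2.imread("pics/w1.png")
cv2.imwrite("pics/w1c.png",cv2.resize(im[150:300,270:430],(800,750),interpolation=cv2.INTER_CUBIC)[:600])
cv2.imwrite("pics/w1d.png",cv2.resize(im[150:300,480:640],(800,750),interpolation=cv2.INTER_CUBIC)[:600])
E
```

```text
handle [[314.8 199.1]]
inner_free [[286.1 268.6]]
outer_free [[285.3 243.7]]
inner_h [[628.5 269.2]]
outer_h [[637.5 244.4]]
```

View pics/w1c.png

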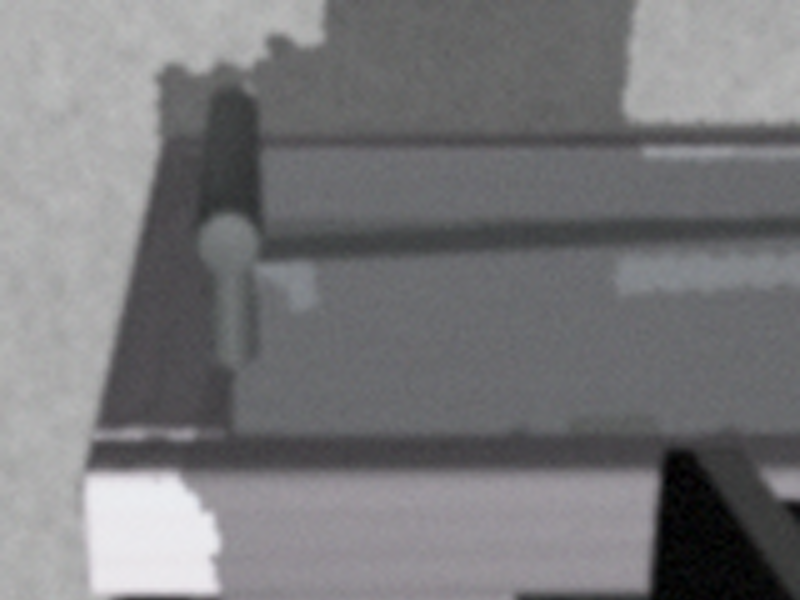

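View pics/w1d.png

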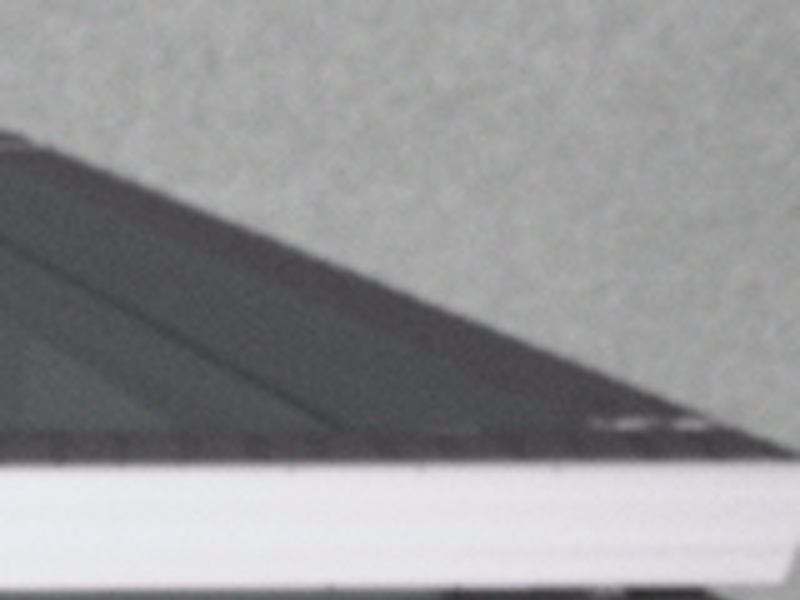

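```bash
cat > fit2.py <<'E'
from fit import *
from h import *
import json
s=observe()
W=np.array([[315.2,198.2],[288,268.6],[286.8,243.2],[637.4,266.8]])
def res2(p):
    x,y,a,h,d,g=p
    ENC.update(x=x,y=y,a=a,g=g)
    P=[doorpt(d,.275,.059,h-.015),doorpt(d,.3,0,h),doorpt(d,.3,.024,h),doorpt(d,0,0,h)]
    return np.r_[res(p),(wproj(np.array(P),s)-W).ravel()/1.2]
r=least_squares(res2,[.65,-.007,-.14,.26,.055,.0015],loss="soft_l1");print(r.x.round(4));print(r.fun[:-9].reshape(-1,2).round(1).tolist());print(r.fun[-8:].round(1))
x,y,a,h,d,g=r.x;json.dump(dict(x=x,y=y,a=a,g=g,h=h,d=d),open("enc.json","w"))
ENC.update(x=x,y=y,a=a,g=g)
H=doorpt(d,.275,.059,h-.015-.030);print(H,shift(H,doordir(d)))
E
python3 fit2.py
```

```text
[ 0.6494 -0.0055 -0.1386  0.2581  0.0511  0.0029]
[[-1.2, -0.1], [0.3, 0.6], [-0.4, 0.1], [-1.4, -1.1], [-0.2, -0.4], [0.4, -0.4], [-0.3, -0.6], [-0.5, 0.5], [-2.4, -1.1], [-0.4, 0.7], [-0.6, 0.3], [-1.6, -1.0], [-0.3, -0.5], [-1.5, 0.1], [-1.2, -0.5], [0.5, -0.7]]
[ 0.4  0.3 -0.7 -0.2 -0.5  0.2 -4.7  0.8]
[ 0.55753636 -0.11550701  0.21309265] (array([118.2,  -2.6,   0.5]), np.float64(-0.0032170779886140366))
```

Call:
carry_out:
  rows: "40 -2.5 0.5 -0.003 85;75 -2.5 0.5 -0.003 85;100 -2.5 0.5 -0.003 85;116 -2.5 0.5 -0.003 85;116 -2.5 0.5 -0.003 85"

```text
t: 2.88
eef_pos: [0.5573, -0.1161, 0.2148]
tool_rot: [0.15, 1.567, -0.15]
force: [0.1, -0.5, 1.4]
width: 0.996
```

```bash
python3 - <<'E'
from h import *
st()
cv2.imwrite("pics/w2.png",read_camera("wrist"))
cv2.imwrite("pics/s2.png",cv2.resize(read_camera("scene")[120:280,315:475],(640,640)))
E
```

```text
t 2.88 pos [ 0.5573 -0.1161  0.2148] f [ 0.08 -0.55  1.44] w 0.996 q [-0.51  0.21  0.74  1.72 -0.15  1.27  1.64]
```

View pics/w2.png

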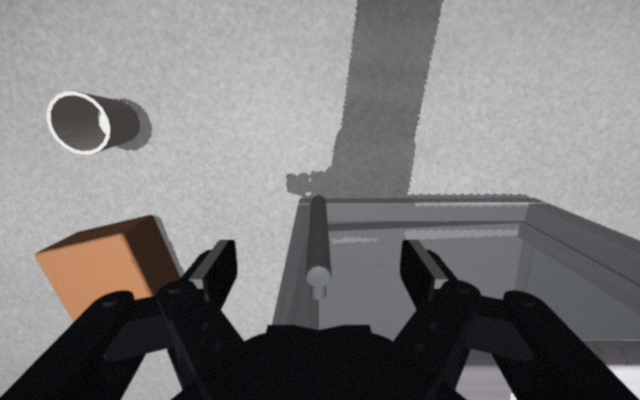

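The bar's top end is at (318,278), centred between the pads, so I'll close on it.

Call:
carry_out:
  rows: "0 0 0 0 40;0 0 0 0 10;0 0 0 0 5;0 0 0 0 5;0 0 0 0 5;0 0 0 0 5;0 0 0 0 5"

```text
t: 3.85
eef_pos: [0.558, -0.1165, 0.2156]
tool_rot: [0.151, 1.565, -0.15]
force: [0.5, 4.3, 4.8]
width: 0.125
```

```bash
python3 - <<'E'
from h import *
import json
st()
print(observe()["wrist_torque"])
E0=json.load(open("enc.json"));d0=E0["d"];z=.2148
b=doorpt(d0,.275,.059,z)
for d in (.08,.1,.12,.14,.16,.18,.19,.2):
    p=doorpt(d,.275,.059,z);t=shift(observe()["eef_pos"]+p-b,None);print(d,t[0],"yaw",doordir(d)-doordir(d0))
E
```

```text
t 3.85 pos [ 0.558  -0.1165  0.2156] f [0.48 4.33 4.81] w 0.125 q [-0.51  0.21  0.74  1.72 -0.15  1.27  1.64]
[ 0.62249366 -0.18975479 -0.08309754]
0.08 [-0.   1.8 -7.9] yaw -0.028869231513334093
0.1 [ -0.    3.2 -13.4] yaw -0.04886923151333433
0.12 [ -0.    4.7 -18.8] yaw -0.06886923151333435
0.14 [ -0.    6.3 -24.2] yaw -0.08886923151333437
0.16 [ -0.    8.  -29.5] yaw -0.10886923151333416
0.18 [ -0.    9.8 -34.9] yaw -0.12886923151333418
0.19 [ -0.   10.8 -37.5] yaw -0.1388692315133342
0.2 [ -0.   11.7 -40.2] yaw -0.1488692315133342
```

Call:
carry_out:
  rows: "0 1 -4 0.015 5;0 2 -8 0.03 5;0 3 -13 0.05 5;0 4 -17 0.06 5;0 5.5 -21 0.075 5;0 7 -25 0.09 5;0 8 -29 0.11 5;0 9 -32 0.12 5;0 9 -32 0.12 5"

```text
t: 4.97
eef_pos: [0.5278, -0.1017, 0.2156]
tool_rot: [0.245, 1.557, -0.245]
force: [2.1, 3.9, 5.8]
width: 0.118
```

```bash
python3 - <<'E'
from h import *
st();cv2.imwrite("pics/top3.png",cv2.resize(read_camera("top")[75:205,270:400],(780,780),interpolation=cv2.INTER_CUBIC)[180:780])
E
```

```text
t 4.97 pos [ 0.5278 -0.1017  0.2156] f [2.05 3.94 5.8 ] w 0.118 q [-0.57  0.12  0.75  1.79 -0.09  1.26  1.45]
```

View pics/top3.png

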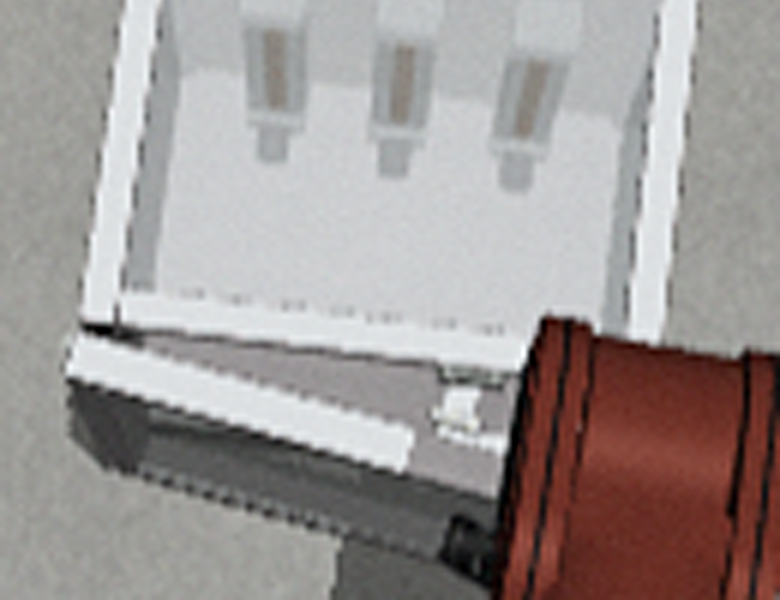

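The door follows and is about 0.17 ajar; the hook is visible at (455,405). I'll draw on gently until the force rises.

Call:
carry_out:
  rows: "0 0.5 -2 0.01 5;0 0.9 -4 0.015 5;0 1 -4 0.015 5"

```text
t: 5.4
eef_pos: [0.5243, -0.0997, 0.2155]
tool_rot: [0.257, 1.555, -0.257]
force: [1.2, 3.9, 6.6]
width: 0.118
```

Call:
carry_out:
  rows: "0 0.4 -1.5 0.006 5;0 0.4 -1.5 0.006 5"

```text
t: 5.65
eef_pos: [0.5231, -0.0989, 0.2156]
tool_rot: [0.262, 1.555, -0.262]
force: [1.7, 3.9, 4.8]
width: 0.12
```

Call:
carry_out:
  rows: "0 0.4 -1.5 0.006 5;0 0.4 -1.5 0.006 5"

```text
t: 5.9
eef_pos: [0.5218, -0.0981, 0.2155]
tool_rot: [0.266, 1.554, -0.266]
force: [2.3, 4.1, 6.7]
width: 0.118
```

Call:
carry_out:
  rows: "0 0.4 -1.5 0.006 5;0 0.4 -1.5 0.006 5"

```text
t: 6.15
eef_pos: [0.5205, -0.0974, 0.2155]
tool_rot: [0.271, 1.553, -0.271]
force: [2.0, 3.5, 6.3]
width: 0.12
```

Call:
carry_out:
  rows: "0 0.3 -1 0.004 5;0 0.3 -1 0.004 5"

```text
t: 6.4
eef_pos: [0.5196, -0.0968, 0.2155]
tool_rot: [0.274, 1.553, -0.274]
force: [2.2, 1.9, 6.0]
width: 0.12
```

Call:
carry_out:
  rows: "0 0.3 -1 0.004 5;0 0.3 -1 0.004 5"

```text
t: 6.65
eef_pos: [0.5188, -0.0963, 0.2155]
tool_rot: [0.277, 1.553, -0.278]
force: [2.2, 2.9, 5.4]
width: 0.118
```

Call:
carry_out:
  rows: "0 0.3 -1 0.004 5;0 0.3 -1 0.004 5"

```text
t: 6.9
eef_pos: [0.5182, -0.0959, 0.2155]
tool_rot: [0.28, 1.552, -0.281]
force: [3.7, 1.0, 5.4]
width: 0.118
```

Call:
carry_out:
  rows: "0 0.3 -1 0.004 5;0 0.3 -1 0.004 5"

```text
t: 7.15
eef_pos: [0.5179, -0.0958, 0.2156]
tool_rot: [0.283, 1.55, -0.285]
force: [6.6, -1.6, 3.7]
width: 0.12
```

The hook has caught: the force is rising and the motion has stalled. I'll ease back, release and lift.

Call:
carry_out:
  rows: "0 -0.5 1.5 -0.005 5;0 -0.5 1.5 -0.005 40;0 -0.5 1.5 -0.005 85;0 -0.5 1.5 -0.005 85;-40 -0.5 1.5 -0.005 85;-90 -0.5 1.5 -0.005 85;-120 -0.5 1.5 -0.005 85;-120 -0.5 1.5 -0.005 85"

```text
t: 8.15
eef_pos: [0.5193, -0.0961, 0.3373]
tool_rot: [0.28, 1.549, -0.279]
force: [0.1, 0.2, -0.4]
width: 0.992
```

```bash
python3 - <<'E'
from h import *
st();s=observe();im=read_camera("wrist");cv2.imwrite("pics/w4.png",im)
import json;print(json.load(open("enc.json")))
E0=json.load(open("enc.json"));h=E0["h"]
for d in(.2,.21,.22):
  print(d,[wproj(doorpt(d,*a,h-dz),s).round(1).tolist()[0] for a,dz in (((.275,.059),.015),((.3,0),0),((.3,.024),0),((.2,-.017),.028))])
E
```

```text
t 8.15 pos [ 0.5193 -0.0961  0.3373] f [ 0.12  0.17 -0.42] w 0.992 q [-0.61  0.03  0.74  1.62 -0.02  1.5   1.34]
{'x': 0.6494451383839646, 'y': -0.005523673166568041, 'a': -0.138583588122286, 'g': 0.0028567490824483776, 'h': 0.2580926523951886, 'd': 0.05113076848666567}
0.2 [[318.8, 196.7], [291.9, 265.2], [290.7, 240.8], [394.6, 263.7]]
0.21 [[319.4, 193.7], [291.7, 262.3], [290.8, 237.7], [394.6, 261.9]]
0.22 [[320.1, 190.7], [291.7, 259.3], [291.0, 234.5], [394.6, 260.2]]
```

View pics/w4.png

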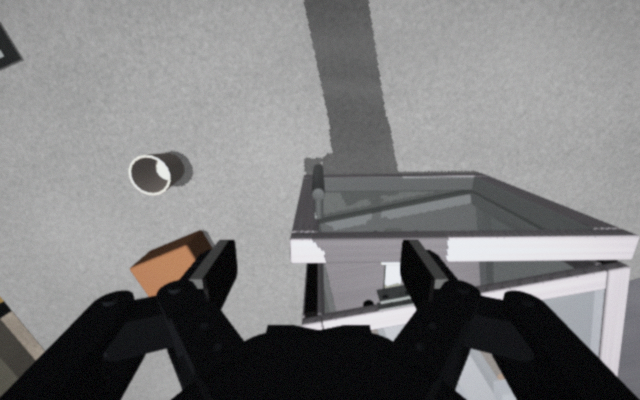

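```bash
python3 - <<'E'
import cv2
im=cv2.imread("pics/w4.png")
cv2.imwrite("pics/w4c.png",cv2.resize(im[180:330,280:440],(800,750),interpolation=cv2.INTER_CUBIC)[150:])
E
```

```text
(no output)
```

View pics/w4c.png

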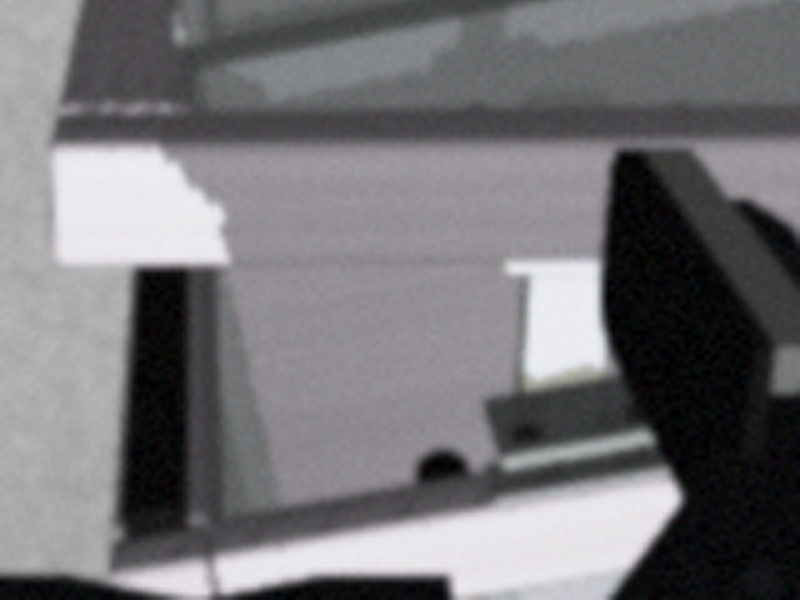

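```bash
python3 - <<'E'
from h import *
d=.21
for z in(.3373,.275,.245): print(z,shift(doorpt(d,.2,-.016,z),doordir(d)))
E
```

```text
0.3373 (array([-1.5, 76.2, 73.4]), np.float64(-0.007388968137517438))
0.275 (array([60.8, 76.2, 73.4]), np.float64(-0.007388968137517438))
0.245 (array([90.8, 76.2, 73.4]), np.float64(-0.007388968137517438))
```

Call:
carry_out:
  rows: "0 30 30 -0.007 40;0 60 60 -0.007 0;0 76 73.5 -0.007 0;20 76 73.5 -0.007 0;45 76 73.5 -0.007 0;55 76 73.5 -0.007 0;55 76 73.5 -0.007 0;55 76 73.5 -0.007 0"

```text
t: 9.2
eef_pos: [0.6141, -0.0502, 0.2811]
tool_rot: [0.274, 1.553, -0.274]
force: [0.3, 0.3, -0.2]
width: -0.001
```

```bash
python3 - <<'E'
from h import *
st();print(shift(doorpt(.21,.2,-.016,.245),doordir(.21)))
cv2.imwrite("pics/w5.png",read_camera("wrist"))
cv2.imwrite("pics/s5.png",cv2.resize(read_camera("scene")[120:270,325:475],(750,750),interpolation=cv2.INTER_CUBIC)[:600])
E
```

```text
t 9.20 pos [ 0.6141 -0.0502  0.2811] f [ 0.28  0.27 -0.23] w -0.001 q [-0.58  0.29  0.74  1.51 -0.19  1.42  1.39]
(array([36.1,  0.2, -0.1]), np.float64(-0.0003697019831321313))
```

View pics/w5.png

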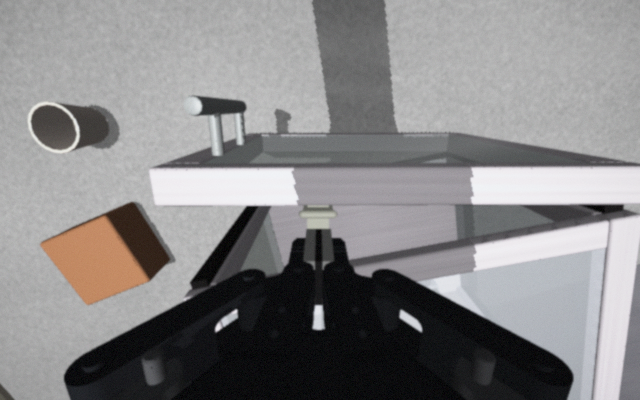

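View pics/s5.png

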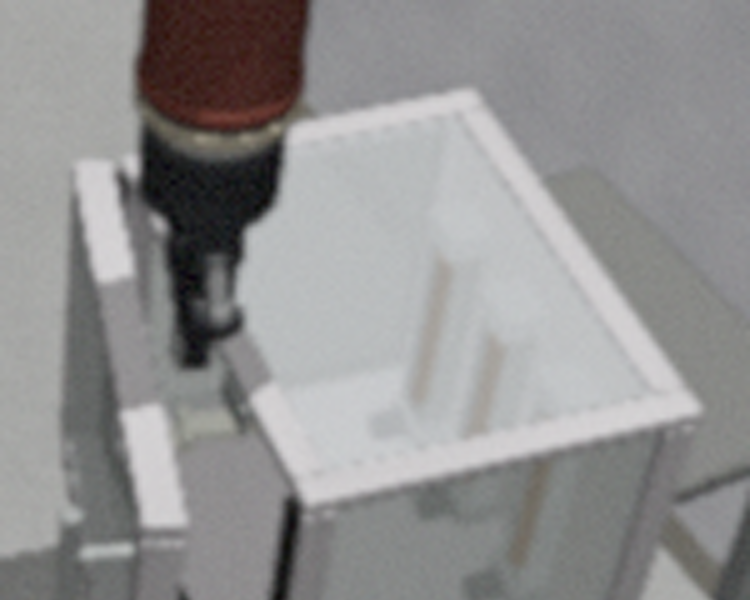

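The closed fingers sit in the gap with the hook just below and centred (column 319). I'll descend and feel for it.

Call:
carry_out:
  rows: "15 0 0 0 0;28 0 0 0 0;36 0 0 0 0;38 0 0 0 0;38 0 0 0 0"

```text
t: 9.93
eef_pos: [0.6139, -0.0501, 0.2424]
tool_rot: [0.274, 1.553, -0.274]
force: [0.1, 0.1, 0.4]
width: 0.002
```

Call:
carry_out:
  rows: "1.5 0 0 0 0;1.5 0 0 0 0"

```text
t: 10.18
eef_pos: [0.6139, -0.0501, 0.241]
tool_rot: [0.274, 1.553, -0.274]
force: [-0.4, 0.0, 0.8]
width: 0.004
```

Call:
carry_out:
  rows: "1.5 0 0 0 0;1.5 0 0 0 0"

```text
t: 10.42
eef_pos: [0.6138, -0.0501, 0.2392]
tool_rot: [0.274, 1.554, -0.274]
force: [-0.1, 0.3, 0.3]
width: -0.001
```

Call:
carry_out:
  rows: "1.5 0 0 0 0;1.5 0 0 0 0"

```text
t: 10.68
eef_pos: [0.6138, -0.0501, 0.2377]
tool_rot: [0.274, 1.554, -0.274]
force: [-0.5, -0.2, -0.7]
width: 0.0
```

Call:
carry_out:
  rows: "1.5 0 0 0 0;1.5 0 0 0 0"

```text
t: 10.92
eef_pos: [0.6138, -0.0501, 0.2362]
tool_rot: [0.274, 1.554, -0.274]
force: [0.3, 0.3, -0.5]
width: 0.0
```

Call:
carry_out:
  rows: "1.5 0 0 0 0;1.5 0 0 0 0"

```text
t: 11.18
eef_pos: [0.6139, -0.0501, 0.2349]
tool_rot: [0.274, 1.553, -0.274]
force: [0.4, -0.6, 1.6]
width: 0.005
```

Call:
carry_out:
  rows: "1.5 0 0 0 0;1.5 0 0 0 0"

```text
t: 11.42
eef_pos: [0.6141, -0.0502, 0.2339]
tool_rot: [0.274, 1.553, -0.274]
force: [-1.1, -0.1, 6.2]
width: -0.0
```

Call:
carry_out:
  rows: "1.5 0 0 0 0;1.5 0 0 0 0"

```text
t: 11.68
eef_pos: [0.6143, -0.0502, 0.2327]
tool_rot: [0.274, 1.552, -0.273]
force: [-1.2, -0.1, 7.8]
width: 0.002
```

Contact is at z≈0.2348, and the force follows the stated spring (7.8 N at about 2.3 mm). I need about 6 mm down, or 12 N.

Call:
carry_out:
  rows: "1.5 0 0 0 0;1.5 0 0 0 0"

```text
t: 11.92
eef_pos: [0.6146, -0.0502, 0.2315]
tool_rot: [0.274, 1.551, -0.273]
force: [-1.7, -0.1, 8.9]
width: -0.002
```

Call:
carry_out:
  rows: "1.5 0 0 0 0;1.5 0 0 0 0"

```text
t: 12.18
eef_pos: [0.6148, -0.0502, 0.2303]
tool_rot: [0.274, 1.551, -0.273]
force: [-1.1, 0.3, 10.6]
width: 0.001
```

Call:
carry_out:
  rows: "0.8 0 0 0 0;0.8 0 0 0 0"

```text
t: 12.42
eef_pos: [0.6149, -0.0503, 0.2297]
tool_rot: [0.274, 1.55, -0.273]
force: [-0.9, 0.9, 11.2]
width: 0.001
```

Call:
carry_out:
  rows: "1 0 0 0 0;1 0 0 0 0"

```text
t: 12.68
eef_pos: [0.615, -0.0503, 0.2289]
tool_rot: [0.274, 1.55, -0.273]
force: [-0.4, 0.7, 12.6]
width: -0.001
```

```bash
python3 - <<'E'
from h import *
st();e=observe()["eef_pos"];b=doorpt(.21,.2,-.016,e[2])
print(e-b)
for d in (.21,.23,.25,.27,.29,.31,.33,.35,.37,.39,.42,.45):
    p=doorpt(d,.2,-.011,e[2]);print(d,shift(e+p-b)[0],"yaw %.3f"%(d-.21))
E
```

```text
t 12.68 pos [ 0.615  -0.0503  0.2289] f [-0.4   0.72 12.6 ] w -0.001 q [-0.57  0.31  0.73  1.59 -0.21  1.32  1.41]
[ 0.0009557  -0.00028931  0.        ]
0.21 [-0. -0. -5.] yaw 0.000
0.23 [-0.  -0.2 -9. ] yaw 0.020
0.25 [ -0.   -0.3 -13. ] yaw 0.040
0.27 [ -0.1  -0.3 -17. ] yaw 0.060
0.29 [ -0.1  -0.2 -21. ] yaw 0.080
0.31 [ -0.1  -0.1 -25. ] yaw 0.100
0.33 [ -0.1   0.1 -29. ] yaw 0.120
0.35 [ -0.1   0.4 -33. ] yaw 0.140
0.37 [ -0.1   0.8 -37. ] yaw 0.160
0.39 [ -0.1   1.3 -41. ] yaw 0.180
0.42 [ -0.1   2.1 -46.9] yaw 0.210
0.45 [ -0.2   3.1 -52.9] yaw 0.240
```

Call:
carry_out:
  rows: "0 0 -2 0 0;0 0 -4 0 0;0 0 -6 0.005 0;0 0 -7 0.01 0"

```text
t: 13.18
eef_pos: [0.6087, -0.0484, 0.2291]
tool_rot: [0.282, 1.548, -0.281]
force: [1.0, -1.1, 11.3]
width: -0.003
```

Call:
carry_out:
  rows: "0 0 -1.5 0.01 0;0 0 -3 0.015 0;0 0 -3 0.015 0"

```text
t: 13.55
eef_pos: [0.6058, -0.0474, 0.229]
tool_rot: [0.294, 1.547, -0.293]
force: [-0.1, -1.0, 12.4]
width: -0.002
```

```bash
python3 - <<'E'
from h import *
im=read_camera("wrist");cv2.imwrite("pics/w6.png",im)
s=observe();h=.260
for d in(.21,.22,.23,.24): print(d,wproj(np.array([doorpt(d,.3,.024,h),doorpt(d,.3,0,h),doorpt(d,.275,.059,h-.015)]),s).round(1).tolist())
E
```

```text
0.21 [[82.7, 219.0], [97.0, 268.8], [145.7, 130.4]]
0.22 [[81.4, 212.4], [95.4, 262.9], [145.8, 123.9]]
0.23 [[80.2, 205.6], [93.7, 256.9], [146.0, 117.4]]
0.24 [[79.0, 198.8], [92.2, 250.8], [146.2, 110.8]]
```

View pics/w6.png

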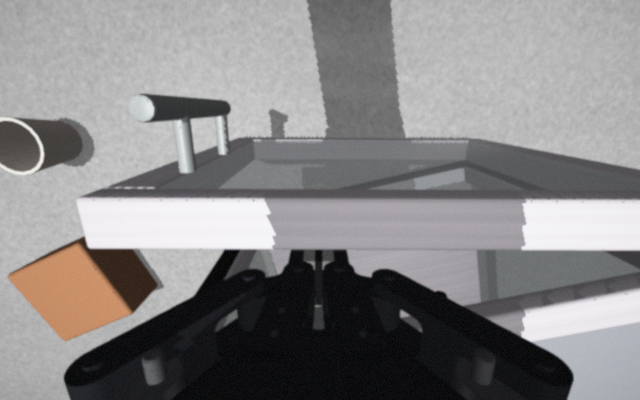

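The door is following: its outer free corner at (79,198) matches about 0.24 rad. I'll carry on with the hook held down.

Call:
carry_out:
  rows: "0 0 -3 0.015 0;0 -0.2 -6 0.03 0;0 -0.3 -9 0.045 0;0 -0.3 -12 0.06 0;0 -0.2 -15 0.075 0"

```text
t: 14.22
eef_pos: [0.5917, -0.0423, 0.229]
tool_rot: [0.353, 1.538, -0.352]
force: [0.8, -1.8, 12.4]
width: 0.001
```

Call:
carry_out:
  rows: "0 0 -3 0.015 0;0 -0.2 -6 0.03 0;0 -0.3 -9 0.045 0;0 -0.3 -12 0.06 0;0 -0.2 -15 0.075 0;0 0 -18 0.09 0;0 0 -21 0.105 0"

```text
t: 15.1
eef_pos: [0.5727, -0.0334, 0.2288]
tool_rot: [0.435, 1.523, -0.435]
force: [0.2, -2.4, 11.2]
width: 0.002
```

```bash
python3 - <<'E'
from h import *
st()
im=read_camera("wrist");cv2.imwrite("pics/w7.png",im)
s=observe();h=.260
for d in(.34,.36,.38,.40,.42,.44): print(d,wproj(np.array([doorpt(d,.3,.024,h),doorpt(d,.3,0,h),doorpt(d,.275,.059,h-.015)]),s).round(1).tolist())
E
```

```text
t 15.10 pos [ 0.5727 -0.0334  0.2288] f [ 0.2  -2.38 11.16] w 0.002 q [-0.67  0.21  0.76  1.69 -0.15  1.3   1.13]
0.34 [[90.0, 251.5], [106.0, 297.8], [146.1, 162.2]]
0.36 [[86.9, 239.0], [102.3, 286.7], [145.7, 149.9]]
0.38 [[84.0, 226.2], [98.7, 275.3], [145.5, 137.2]]
0.4 [[81.3, 213.0], [95.4, 263.5], [145.7, 124.4]]
0.42 [[78.9, 199.4], [92.1, 251.4], [146.1, 111.2]]
0.44 [[76.7, 185.4], [89.1, 239.0], [146.7, 97.7]]
```

View pics/w7.png

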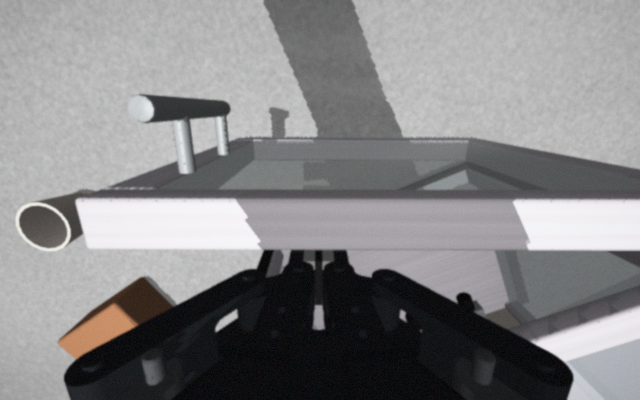

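Door is at about 0.42 rad and free. Next I'll lift off the hook, staying below the door's top edge, and swing the door wide.

```bash
python3 - <<'E'
from h import *
e=observe()["eef_pos"];b=doorpt(.425,.2,-.011,e[2])
for i,d in enumerate(np.r_[.425,np.arange(.5,1.56,.1)]):
    r=.2-.02*min(1,max(0,(d-.5)/.8))
    w=e+doorpt(d,r,-.011,e[2])-b;print(d,w.round(3),np.hypot(*w[:2]).round(3),shift(w)[0],"yaw %.3f"%(d-.425))
E
```

```text
0.425 [ 0.572 -0.033  0.229] 0.573 [-0. -0. -0.] yaw 0.000
0.5 [ 0.56  -0.025  0.229] 0.56 [ -0.   -0.1 -15. ] yaw 0.075
0.6 [ 0.545 -0.012  0.229] 0.545 [ -0.1   3.9 -34.5] yaw 0.175
0.7 [0.532 0.003 0.229] 0.532 [ -0.2   9.7 -53.3] yaw 0.275
0.7999999999999999 [0.521 0.019 0.229] 0.522 [ -0.2  17.4 -71.1] yaw 0.375
0.8999999999999999 [0.512 0.036 0.229] 0.513 [ -0.2  26.7 -87.9] yaw 0.475
0.9999999999999999 [0.504 0.053 0.229] 0.507 [  -0.3   37.4 -103.5] yaw 0.575
1.0999999999999999 [0.499 0.071 0.229] 0.504 [  -0.3   49.6 -117.6] yaw 0.675
1.1999999999999997 [0.495 0.089 0.229] 0.503 [  -0.3   62.9 -130.4] yaw 0.775
1.2999999999999998 [0.493 0.107 0.229] 0.504 [  -0.3   77.2 -141.5] yaw 0.875
1.4 [0.49  0.125 0.229] 0.506 [  -0.3   91.  -153.1] yaw 0.975
1.4999999999999998 [0.49  0.143 0.229] 0.51 [  -0.4  105.9 -163.3] yaw 1.075
```

Call:
carry_out:
  rows: "-5 0 0 0 0;-10 0 0 0 0;-12 0 0 0 0"

```text
t: 15.52
eef_pos: [0.5715, -0.0321, 0.239]
tool_rot: [0.434, 1.527, -0.434]
force: [-0.7, 0.9, 0.3]
width: 0.002
```

Call:
carry_out:
  rows: "0 0 -8 0.04 0;0 0 -15 0.08 0;0 2 -25 0.13 0;0 4 -34.5 0.175 0;0 6.5 -44 0.225 0;0 10 -53.5 0.275 0;0 13.5 -62 0.325 0;0 17.5 -71 0.375 0;0 22 -79.5 0.425 0;0 27 -88 0.475 0"

```text
t: 16.77
eef_pos: [0.5104, 0.0369, 0.2386]
tool_rot: [0.802, 1.418, -0.804]
force: [-0.3, -1.7, 0.3]
width: -0.001
```

```bash
python3 - <<'E'
from h import *
st()
im=read_camera("wrist");cv2.imwrite("pics/w8.png",im)
s=observe();h=.260
for d in(.8,.9,.95,1.0): print(d,wproj(np.array([doorpt(d,.3,.024,h),doorpt(d,.3,0,h),doorpt(d,.275,.059,h-.015)]),s).round(1).tolist())
e=s["eef_pos"];b=doorpt(.90,.19,-.011,e[2])
for d in (.95,1,1.1,1.2,1.3,1.4,1.5,1.55):
    r=.19-.01*min(1,(d-.9)/.4)
    print(d,shift(e+doorpt(d,r,-.011,e[2])-b)[0],d-.9)
cv2.imwrite("pics/s8.png",read_camera("scene"))
E
```

```text
t 16.77 pos [0.5104 0.0369 0.2386] f [-0.28 -1.68  0.26] w -0.001 q [-0.86  0.03  0.73  1.81 -0.02  1.3   0.41]
0.8 [[87.1, 255.0], [102.6, 297.4], [137.4, 172.6]]
0.9 [[74.0, 195.2], [86.1, 243.6], [136.6, 114.4]]
0.95 [[69.3, 162.4], [79.5, 214.0], [138.6, 83.0]]
1.0 [[66.2, 127.4], [74.1, 182.4], [142.3, 50.2]]
0.95 [ 0.   1.  -9.4] 0.04999999999999993
1 [  0.    2.5 -18.8] 0.09999999999999998
1.1 [  0.    6.8 -36.9] 0.20000000000000007
1.2 [  0.   12.8 -54.3] 0.29999999999999993
1.3 [  0.   20.4 -70.8] 0.4
1.4 [  0.   27.3 -87.5] 0.4999999999999999
1.5 [   0.    35.9 -103.3] 0.6
1.55 [   0.    40.8 -110.9] 0.65
```

View pics/s8.png

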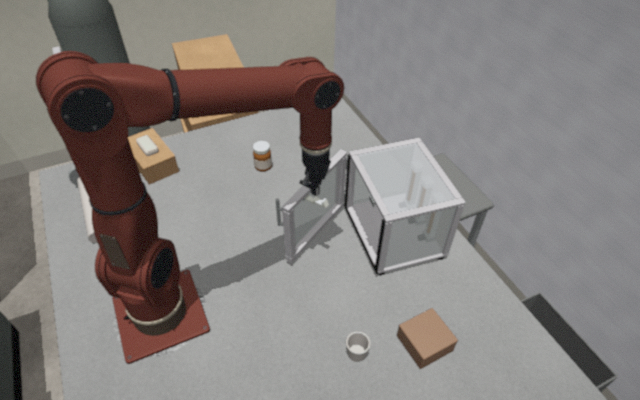

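View pics/w8.png

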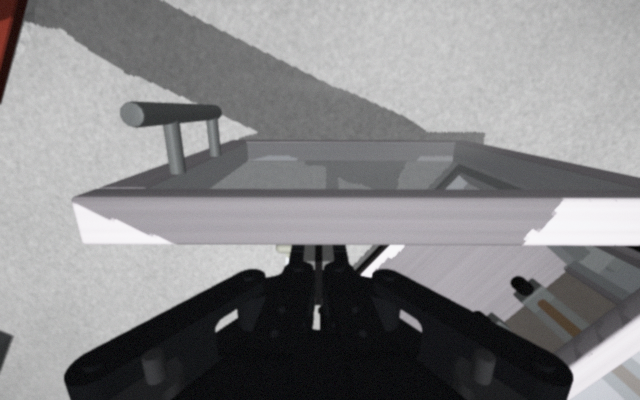

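Door is at 0.90 (corner at (74,196), as predicted) and the path ahead is clear of the jar. I'll go on to 1.5.

Call:
carry_out:
  rows: "0 1 -9.5 0.05 0;0 2.5 -19 0.1 0;0 4.5 -28 0.15 0;0 7 -37 0.2 0;0 10 -46 0.25 0;0 13 -54.5 0.3 0;0 16.5 -62.5 0.35 0;0 20.5 -71 0.4 0;0 24 -79 0.45 0;0 27.5 -87.5 0.5 0"

```text
t: 18.12
eef_pos: [0.4893, 0.1257, 0.2387]
tool_rot: [1.178, 1.228, -1.18]
force: [0.6, -1.5, -0.4]
width: -0.0
```

Call:
carry_out:
  rows: "0 0.5 -5 0.03 0;0 1 -10 0.055 0;0 2 -14 0.075 0;0 2.5 -18 0.095 0;0 2.5 -18 0.095 0"

```text
t: 18.75
eef_pos: [0.4912, 0.1447, 0.2391]
tool_rot: [1.248, 1.184, -1.248]
force: [0.0, 0.4, 0.3]
width: 0.003
```

```bash
python3 - <<'E'
from h import *
st()
im=read_camera("wrist");cv2.imwrite("pics/w9.png",im)
s=observe();h=.260
for d in(1.4,1.45,1.5,1.55): print(d,wproj(np.array([doorpt(d,.3,.024,h),doorpt(d,.3,0,h),doorpt(d,.275,.059,h-.015)]),s).round(1).tolist())
cv2.imwrite("pics/s9.png",read_camera("scene"))
E
```

```text
t 18.75 pos [0.4912 0.1447 0.2391] f [0.   0.45 0.28] w 0.003 q [-0.98  0.03  0.63  1.81 -0.02  1.3  -0.4 ]
1.4 [[59.7, 251.0], [76.2, 293.6], [111.4, 168.9]]
1.45 [[51.9, 221.9], [66.8, 267.4], [109.8, 140.5]]
1.5 [[45.2, 190.9], [58.5, 239.5], [109.6, 110.6]]
1.55 [[39.9, 157.9], [51.2, 209.8], [111.0, 79.2]]
```

View pics/w9.png

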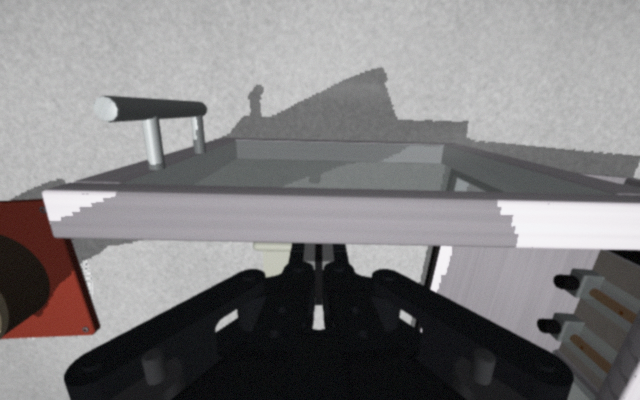

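View pics/s9.png

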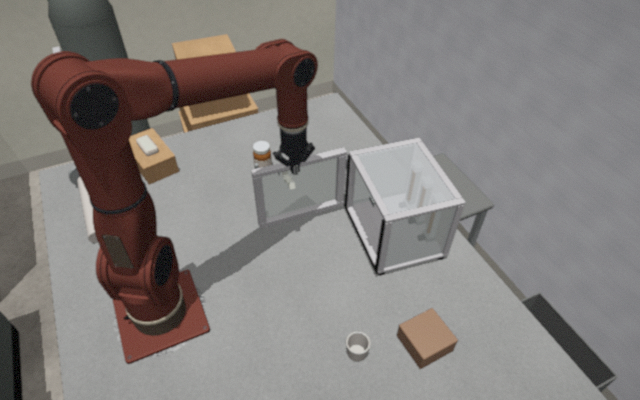

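Door is at about 1.50 rad. I'll back the finger off a little, then straight up and clear.

Call:
carry_out:
  rows: "0 0 4 0 0;-10 0 8 0 0;-35 0 10 0 0;-80 0 20 0 0;-120 0 40 0 0;-120 0 60 0 0;-120 0 60 0 0;-120 0 60 0 0"

```text
t: 19.85
eef_pos: [0.4873, 0.085, 0.3581]
tool_rot: [1.247, 1.185, -1.249]
force: [-0.2, -0.1, 0.5]
width: -0.002
```

```bash
python3 - <<'E'
from h import *
st()
a=read_camera("scene");b=read_camera("top")
cv2.imwrite("pics/s10.png",a);cv2.imwrite("pics/t10.png",b)
for d in(1.45,1.5,1.55): print(d,proj("scene",np.array([doorpt(d,.3,.024,.26),doorpt(d,.3,0,.26)])).round(1).tolist(),proj("top",np.array([doorpt(d,.3,.024,.26),doorpt(d,.3,0,.26)])).round(1).tolist())
E
```

```text
t 19.85 pos [0.4873 0.085  0.3581] f [-0.24 -0.13  0.46] w -0.002 q [-0.95 -0.06  0.66  1.64  0.04  1.55 -0.34]
1.45 [[251.5, 173.1], [254.2, 178.3]] [[273.0, 257.1], [281.0, 257.1]]
1.5 [[250.4, 169.8], [252.6, 175.0]] [[268.0, 256.6], [276.0, 257.0]]
1.55 [[249.5, 166.5], [251.3, 171.7]] [[263.1, 255.8], [271.0, 256.6]]
```

View pics/s10.png

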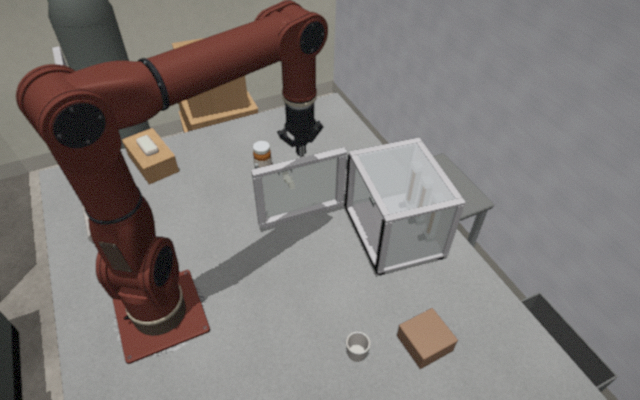

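View pics/t10.png

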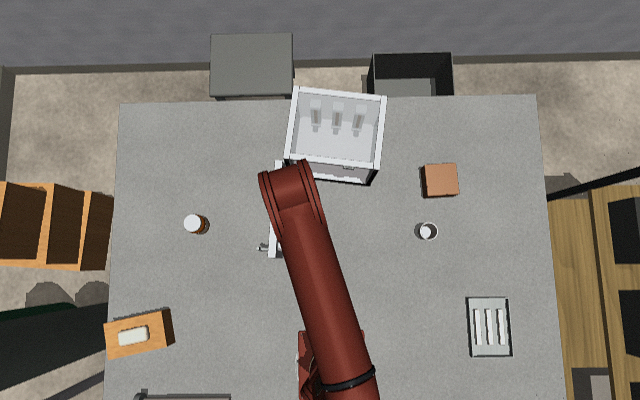

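The door stands at about 1.5 rad: its corner in the top view is at (268–280, 257). The arm is clear, and the brick, crucible and jar are where they were.

```bash
python3 -c "
from rig import *
print(close_job())"
```

```text
the job is handed in; nothing more can be done
None
```

The door now stands wide open at about 1.5 rad, roughly square to the front. I handed the job in at about 20 s of the 64 s allowed; no verdict is reported.

- **Drawing ajar:** I gripped the bar handle and drew the door until the hook caught at about 0.21 rad. The pull on the tool at the catch was about 7 N.
- **Pressing the hook:** With the fingers shut in the gap, I felt the ridge at z ≈ 0.235 m. I pressed it about 6 mm down; the highest reading was 12.6 N. I held it there while pushing the door past the keeper to about 0.42 rad.
- **Opening wide:** I lifted off the hook, pushed the inner face round to about 1.5 rad, then backed off and lifted clear.

In the last pictures the door is at about 1.5 rad. The arm is clear of everything (force about 0.5 N, which is noise), and the brick, crucible and jar sit at the same pixels as at the start.

One measurement disagreed. The first camera fits put the door's top at about 0.258 m, but the felt ridge puts it nearer 0.263 m. That is why I pressed by feel and did not rely on the fitted height.

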